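# Drive the stuck pivot pin out of a microscope arm bracket

### The job

The pivot pin of this microscope arm's bracket is stuck inside its bore. Take the drift punch from its rest and, through the small access hole, push the pin out on the other side until it stands well out of the casting, without ramming the punch against the casting; then lay the punch back in its rest the way it lay, draw the pin out and put it in the steel parts dish. Leave the other things on the bench where they are.

Things in the scene. Friction and masses are not known exactly. Their poses are not given: they have to be found in the camera images.
- bracket: Fork bracket of a microscope boom arm, fixed. Origin: centre of the underside of its base plate (130 x 100 x 12 mm, x by y by z); z up. Two white cheeks (y = -24 to -12 and 12 to 24 mm, 40 mm wide, top at z = 84) hold the arm's aluminium lug between them; the arm, a 23 mm tube, runs to x = 160 mm at z = 62. One straight bore runs along the bracket's y at x = 0, z = 62 mm, through all three.
- access_hole (a point): Centre of the mouth of the 9 mm wide, 12 mm deep access hole in the -y cheek (bracket x = 0, y = -24, z = 62 mm); axes as the bracket's. Beyond it the bore is 11 mm wide, so the 10 mm pin can leave only towards +y.
- exit_hole (a point): Centre of the mouth of the 11 mm bore on the outer face of the +y cheek (bracket x = 0, y = 24, z = 62 mm), where the pin comes out; axes as the bracket's.
- pin: Plain steel pivot pin, 10 mm diameter, 32 mm long, 22 g, along its own y (starts along the bracket's y). Origin: its middle. Stuck in the bore, 1.5 to 3.5 mm inside the exit mouth; its other end is 0.5 to 2.5 mm beyond the access hole's inner end. A steady push of 8 to 20 N (not known) moves it; it stays where left, gripped by friction while any of it is at bracket y = -2 to 20 mm.
- punch: Steel drift punch, 110 g, starts lying level on its rest. Square body 12 x 12 mm, 90 mm long, along its own y; origin: centre of that body. At its +y end a round nose, 6 mm diameter, 36 mm long; the shoulder where the nose begins is at y = 45 mm. With the shoulder just short of the cheek, the nose has driven the pin so far that about 20 mm of it stands out.
- punch_tip (a point): Centre of the flat end of the punch's nose (punch y = 81 mm); axes as the punch's.
- rest: Black punch rest, fixed; origin: centre of its underside, z up. Base 60 x 100 x 8 mm; two uprights, 14 mm thick, at y = -36 and 36 mm, 44 mm wide, top at z = 44, each with a 22 mm wide notch, floor at z = 34 mm. The punch lies along the rest's y in both notches, axis at z = 40 mm, nose to the rest's +y; between the uprights 58 mm of its body is free to grip.
- dish: Open rectangular steel parts dish, fixed; origin: centre of its underside. 130 x 110 mm outside (x by y), 22 mm high, walls and floor 4 mm thick.
- oil: Amber dropper bottle, 32 mm diameter, 75 mm high; a bystander. Origin: centre of its underside.
- slidebox: Grey slide box, 90 x 35 x 30 mm; a bystander. Origin: centre of its underside.
- objective: Steel microscope objective standing upright, 26 mm diameter, 43 mm high; a bystander. Origin: centre of its underside.
- focusknob: Black focus knob, 44 mm diameter, 24 mm high; a bystander. Origin: centre of its underside.
- redring: Small red plastic ring, 28 mm across, 6 mm high; a bystander. Origin: centre of its underside.
- petri: Closed glass dish, 60 mm diameter, 15 mm high; a bystander. Origin: centre of its underside.
- screwdriver: Screwdriver with black handle, 150 mm long, lying on the bench; a bystander. Origin: near the middle of its length, along x.
There are look-alikes about, which are no part of the job. Of the things shaped like the punch, the steel one is meant.

How it is judged:
By the outcome, as a careful person would: the job done as asked, in the order asked, and still so for the second after the job is handed in, with the robot touching nothing.
It also fails if it takes over 72 s, if anything falls off the work surface, if the arm or the gripper's body presses on something with over 40 N, if the wrist force passes 120 N, or if a joint passes its speed limit or range.

### The arm

A 6-joint arm with a two-finger parallel gripper is mounted at the origin on the work surface. World frame = base frame: x ahead of the robot, y to its left, z up, the work surface at z = 0. Lengths are in m, angles in rad, forces in N, time in s.
With the tool pointing down it reaches from about 0.325 to 0.85 m from the base axis. Payload 15.5 kg.
Tool frame: the origin (TCP) lies at the very end of the fingers, on their centre line; the grasp point (between the pads) lies 19 mm behind it (robot.tcp_to_grasp is the distance from the TCP to the grasp point, in m); z points along the fingers, y is the direction in which the jaws open and shut (so a half turn about z gives the same grasp; the last joint's range is limited). The gripper opens to 91 mm and grips with 3 to 60 N. Pads are 32 mm wide; open, the fingers measure 118 mm over their backs; the gripper's body (76 mm by 178 mm) begins 60 mm behind the grasp point.
Start: joints at [1.018, 0.494, 1.345, -0, 1.302, -0.096], TCP at [0.276, 0.561, 0.214] pointing down, gripper open.
Joint ranges: [-2.91, 2.91], [-0.82, 2.16], [0.22, 2.67], [-1.22, 4.37], [0.12, 2.79], [-3.08, 3.08]. Speed limits (rad/s): [1.89, 1.89, 2.57, 3.01, 3.01, 3.01].

### API

Orientations are given as a 3x3 rotation matrix whose columns are the frame's x, y, z axes.
In Python, from station import robot gives the robot as it stands. The module is installed in compiled form; this text tells all that it offers.
- The arm moves only by the tool apply_moves, never from a script. Its argument "series" is a list of rows, each an object with "slide": the shift along the world's x, y, z in mm, a list of three; "rotation": the turn, a rotation vector about the world's x, y, z in rad, a list of three; "gripper": the opening in per cent of the stroke, from 0 (shut) to 100 (fully open). In form: [{"slide": [tx, ty, tz], "rotation": [rx, ry, rz], "gripper": gripper}, ...]. A call has 1 to 12 rows; each row is the pose to reach, as a shift and turn from the pose measured when the call began; what a row does not reach only later rows make up. A row lasts 1/8 s, in which the tool goes at most 62.5 mm and 10.7 degrees, less where a joint would pass 70% of its speed; a pose out of reach is approached as far as the arm can. A call with a gripper value outside its range is refused whole. The fingers move at their own pace and stop on an object; "newtons" is the grip in N (left out, the last holds). Time passes only in rows, so rows that repeat a pose let the fingers close. It gives the time, the measured TCP pose, the force and the opening at its end, in the units of the state.
- robot.sense(): the state, without advancing time (a new reading comes with each control period).
- robot.grab_frame(name): name is "scene" or "side" or "wrist"; returns a dict with "img" (480x640x3 uint8, red, green, blue), "fovy" (degrees; the focal length in pixels is half the picture's height over the tangent of half this angle, whatever the lens; pixels are square), "cx", "cy" (the principal point, pixels), "k1" (the pictures are not rectified: a ray, as slopes to the right and down, at radius r is drawn at 1 + k1 r^2 times it, then the intrinsics apply), "rvec" (rotation vector, rad) and "tvec" (3), from world to camera coordinates, as OpenCV has them; the wrist camera has in their place "mount" (4x4, takes a point from camera to tool coordinates, whose origin is the TCP and whose axes are the flange's). Camera axes: x right, y down, z forward; pixel columns grow to the right and rows downward; lengths in m; the calibration is good to about 2 mm. A picture is of the moment at which its call begins: read the wrist's pose just before it. There is no depth.
- robot.close_job(): hands the job in, once; it reports no verdict.
Trained networks look in a picture, given as the dict that the camera call returned (one of the last four; its "shot" number tells which), for a name from the list of things; names that differ only in an ending like _2 or _b are one class to them, and where a whole thing is asked for, a point or a joint stands for the part that bears it (a point fixed in the world has none). Each returns a list of dicts, best first, with "p" (0 to 1); they miss things now and then, are a little off and sometimes report something else, mostly with a low value. They report only what shows in the picture. A call takes as long as a camera call. They do not tell look-alikes from the thing itself.
- robot.look_for(picture, name): "rect" ([left, top, right, bottom] in pixels, round what is visible of it).
- robot.masks_of(picture, name): "mask" (480x640 bool, what is visible of it) and "rect" ([left, top, right, bottom] in pixels, round what is visible of it).
The state is a dict: "clock": time; "joint_positions": joint angles; "qd": joint speeds; "effort": joint torques, N m; "ee_pos": TCP position; "ee_rot": TCP orientation; "contact_force": force on the tool from outside, world axes, zero at the start; "torque": the same for the moment, N m; "width": opening from 0.0 (shut) to 1.0 (fully open).
Only numpy, scipy, OpenCV 4.12 (cv2) and the standard library are available. Lean on these libraries where they do the work, as an engineer would, in place of code of your own. Each camera call takes 0.05 s, during which the arm holds its last target. There are 200 camera calls.

## Working session

There is one attempt and no reset: what is moved stays moved. The work goes in short steps, Python scripts to look and compute and a tool call to move; the robot and the scene stay as the last step left them, time stands still between calls to the robot, and variables do not carry over. Pictures are saved under pics/ and viewed, about 8 in all and at most 12, crops included, and the job is handed in when it is done.

Besides the shell and the picture viewer there is one more tool, called after "Request:" as a command line: name --argument value ..., lists and objects as JSON in quotes. apply_moves: Moves the arm, as the interface text tells. Its arguments: {"type":"object","properties":{"series":{"type":"array","items":{"type":"object","properties":{"slide":{"type":"array","items":{"type":"number"}},"rotation":{"type":"array","items":{"type":"number"}},"gripper":{"type":"number"}}}},"newtons":{"type":"number"}},"required":["series"]}

```bash
mkdir -p pics; cat > h.py <<'E'
import numpy as np, cv2
from station import robot
def save(f,n,box=None,s=1):
    im=f["img"][:,:,::-1]
    if box: im=im[box[1]:box[3],box[0]:box[2]]
    cv2.imwrite("pics/"+n,cv2.resize(im,None,fx=s,fy=s,interpolation=cv2.INTER_CUBIC))
def cam(f,st=None):
    """R,t world->cam"""
    if "rvec" in f: return cv2.Rodrigues(np.array(f["rvec"],float))[0],np.array(f["tvec"],float).ravel()
    T=np.eye(4);T[:3,:3]=np.array(st["ee_rot"]).reshape(3,3);T[:3,3]=st["ee_pos"]
    M=np.linalg.inv(T@np.array(f["mount"]));return M[:3,:3],M[:3,3]
def K(f): 
    fl=240/np.tan(np.radians(f["fovy"])/2);return fl,f["cx"],f["cy"],f["k1"]
def proj(f,P,st=None):
    R,t=cam(f,st);fl,cx,cy,k=K(f);c=np.atleast_2d(P)@R.T+t;s=c[:,:2]/c[:,2:]
    s=s*(1+k*(s**2).sum(1,keepdims=True));return s*fl+[cx,cy]
def ray(f,uv,st=None):
    R,t=cam(f,st);fl,cx,cy,k=K(f);d=(np.atleast_2d(uv)-[cx,cy])/fl;s=d.copy()
    for _ in range(20): s=d/(1+k*(s**2).sum(1,keepdims=True))
    D=np.c_[s,np.ones(len(s))]@R;return -R.T@t,D
def onz(f,uv,z,st=None):
    o,D=ray(f,uv,st);return o+D*((z-o[2])/D[:,2:])
E
cat > a.py <<'E'
from h import *
names="bracket punch rest dish oil slidebox objective focusknob redring petri screwdriver pin".split()
s=robot.sense();print(s["ee_pos"],s["contact_force"],s["clock"])
ims=[]
for c in ["scene","side"]:
    f=robot.grab_frame(c);save(f,c+"0.png");R,t=cam(f)
    print(c,f["fovy"],f["k1"],"pos",-R.T@t)
    for n in names:
        for d in robot.look_for(f,n)[:3]:
            r=d["rect"];u=[(r[0]+r[2])/2,(r[1]+r[3])/2]
            print(n,round(d["p"],2),np.round(r),np.round(onz(f,u,0.02)[0],3))
E
python3 a.py
```

```text
[0.2754695  0.56059622 0.21333435] [-0.54987012 -0.47332966  0.44376803] 0.0
scene 49.84908825114858 -0.015868062270422215 pos [ 0.98194293 -0.65462993  0.76732211]
bracket 0.74 [340. 251. 454. 316.] [ 0.608 -0.006  0.02 ]
punch 0.55 [201. 291. 238. 338.] [ 0.398 -0.294  0.02 ]
punch 0.5 [184. 261. 204. 294.] [ 0.282 -0.263  0.02 ]
punch 0.41 [340. 253. 453. 316.] [ 0.609 -0.008  0.02 ]
rest 0.56 [197. 298. 248. 357.] [ 0.428 -0.311  0.02 ]
dish 0.74 [362. 171. 429. 216.] [0.427 0.249 0.02 ]
oil 0.83 [495. 204. 516. 233.] [0.679 0.333 0.02 ]
slidebox 0.9 [319. 384. 373. 437.] [ 0.71  -0.294  0.02 ]
objective 0.55 [270. 254. 284. 270.] [ 0.38  -0.118  0.02 ]
focusknob 0.81 [311. 226. 330. 244.] [0.391 0.01  0.02 ]
redring 0.39 [352. 212. 360. 219.] [0.407 0.116 0.02 ]
petri 0.8 [441. 222. 472. 242.] [0.617 0.215 0.02 ]
petri 0.7 [343. 248. 452. 317.] [ 0.608 -0.002  0.02 ]
petri 0.49 [314. 225. 330. 243.] [0.391 0.013 0.02 ]
screwdriver 0.82 [257. 338. 315. 400.] [ 0.581 -0.3    0.02 ]
side 52.83231237143565 -0.0006515236035501493 pos [0.39662957 0.6167616  0.87465127]
bracket 0.89 [203. 231. 305. 281.] [ 0.632 -0.022  0.02 ]
punch 0.63 [356. 158. 369. 194.] [ 0.416 -0.324  0.02 ]
punch 0.53 [351. 138. 390. 152.] [ 0.404 -0.452  0.02 ]
punch 0.5 [391. 197. 441. 216.] [ 0.275 -0.235  0.02 ]
rest 0.63 [342. 162. 372. 196.] [ 0.427 -0.309  0.02 ]
dish 0.89 [291. 360. 366. 423.] [0.425 0.262 0.02 ]
dish 0.47 [219. 350. 247. 378.] [0.612 0.236 0.02 ]
oil 0.72 [168. 379. 192. 407.] [0.692 0.306 0.02 ]
objective 0.7 [363. 225. 375. 243.] [ 0.381 -0.128  0.02 ]
focusknob 0.64 [354. 280. 375. 298.] [0.379 0.028 0.02 ]
redring 0.62 [341. 324. 357. 340.] [0.401 0.136 0.02 ]
petri 0.97 [219. 348. 245. 381.] [0.612 0.238 0.02 ]
screwdriver 0.66 [272. 169. 301. 180.] [ 0.611 -0.298  0.02 ]
```

View pics/scene0.png

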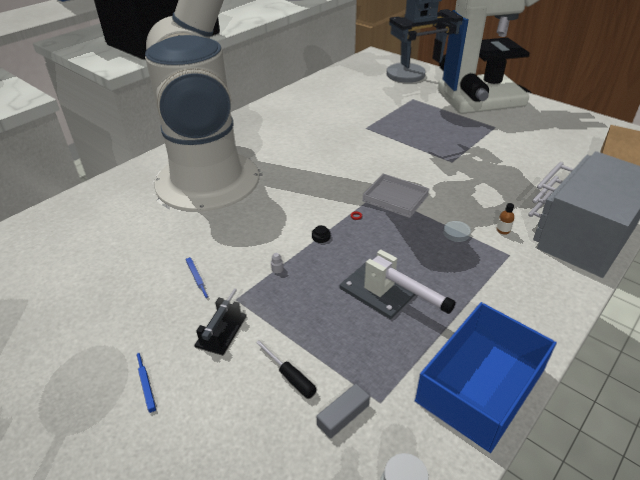

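View pics/side0.png

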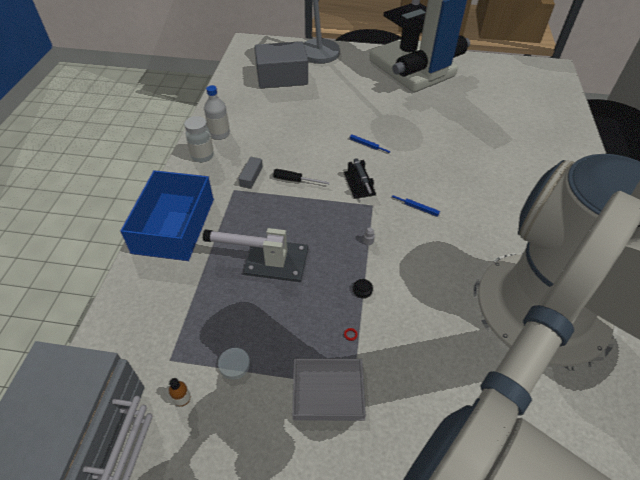

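The scene view shows the black rest with the steel punch at (222,318). The bracket is at (390,278), its arm pointing to +x, and the dish is at (396,194). Punch-shaped candidates in the scene view are:
- the steel one on the rest, (222,318)
- a blue one, (197,277)
- a blue one, (146,382)

I choose the steel one on the rest and will check it in a close crop.

```bash
python3 - <<'E'
from h import *
f=robot.grab_frame("scene");g=robot.grab_frame("side")
a=cv2.resize(f["img"][270:370,170:270,::-1],(400,400),interpolation=3)
b=cv2.resize(g["img"][130:230,310:410,::-1],(400,400),interpolation=3)
cv2.imwrite("pics/crop1.png",np.hstack([a,b]))
s=robot.sense();print(np.round(s["ee_rot"],3));w=robot.grab_frame("wrist");print(np.round(w["mount"],3),w["fovy"],w["k1"])
E
```

```text
[[-0.897  0.441  0.   ]
 [ 0.441  0.897  0.   ]
 [-0.     0.    -1.   ]]
[[ 0.    -0.958 -0.288  0.082]
 [ 1.    -0.     0.     0.   ]
 [-0.    -0.288  0.958 -0.172]
 [ 0.     0.     0.     1.   ]] 69.85539359962257 -0.026035299099242067
```

View pics/crop1.png

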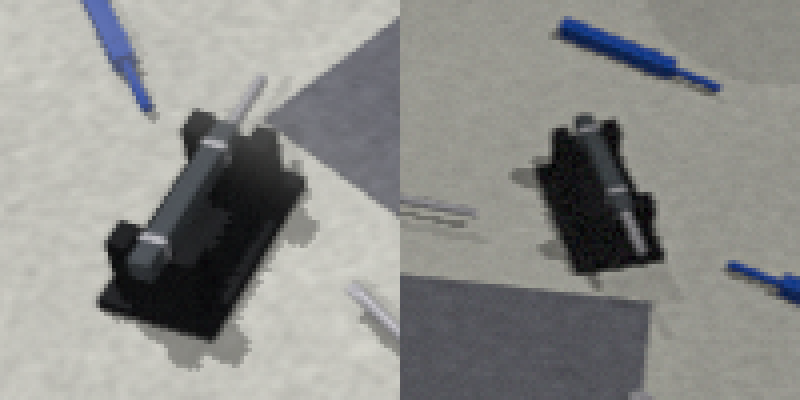

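Request:
apply_moves --series '[{"slide":[25,-56,15],"rotation":[0,0,0],"gripper":100},{"slide":[50,-112,30],"rotation":[0,0,0],"gripper":100},{"slide":[75,-168,45],"rotation":[0,0,0],"gripper":100},{"slide":[100,-224,60],"rotation":[0,0,0],"gripper":100},{"slide":[125,-280,75],"rotation":[0,0,0],"gripper":100},{"slide":[150,-336,90],"rotation":[0,0,0],"gripper":100},{"slide":[175,-392,100],"rotation":[0,0,0],"gripper":100},{"slide":[200,-448,100],"rotation":[0,0,0],"gripper":100},{"slide":[225,-504,100],"rotation":[0,0,0],"gripper":100},{"slide":[225,-540,100],"rotation":[0,0,0],"gripper":100},{"slide":[225,-560,100],"rotation":[0,0,0],"gripper":100},{"slide":[225,-560,100],"rotation":[0,0,0],"gripper":100}]'

```text
clock: 2.95
ee_pos: [0.5007, -0.0002, 0.3139]
ee_rot: [[-0.897, 0.443, 0.0], [0.443, 0.897, -0.0], [-0.0, -0.0, -1.0]]
contact_force: [-0.7, 0.2, -0.1]
width: 0.998
```

The close crop shows the steel-grey punch in the black rest with its nose towards world +y. The other two are blue and lie on the bench.

```bash
python3 - <<'E'
from h import *
s=robot.sense();w=robot.grab_frame("wrist");save(w,"w1.png")
np.savez("w1.npz",pos=s["ee_pos"],rot=s["ee_rot"])
import pickle;pickle.dump((w,s),open("w1.pkl","wb"))
E
```

```text
(no output)
```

View pics/w1.png

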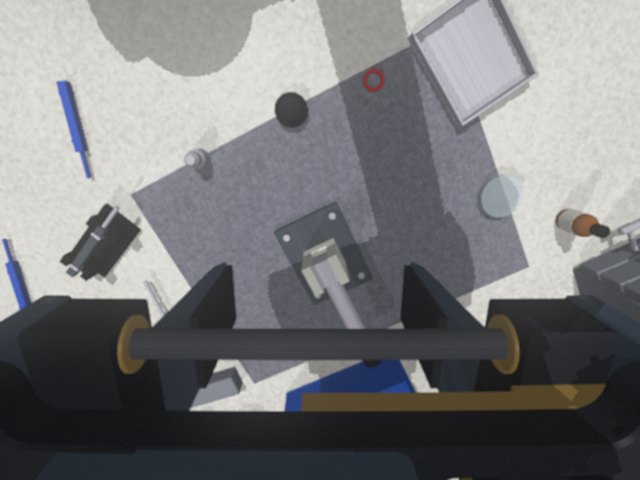

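Request:
apply_moves --series '[{"slide":[-10,-50,0],"rotation":[0,0,0],"gripper":100},{"slide":[-20,-100,0],"rotation":[0,0,0],"gripper":100},{"slide":[-30,-150,-10],"rotation":[0,0,0],"gripper":100},{"slide":[-40,-200,-20],"rotation":[0,0,0],"gripper":100},{"slide":[-50,-250,-40],"rotation":[0,0,0],"gripper":100},{"slide":[-60,-290,-60],"rotation":[0,0,0],"gripper":100},{"slide":[-60,-300,-60],"rotation":[0,0,0],"gripper":100},{"slide":[-60,-300,-60],"rotation":[0,0,0],"gripper":100}]'

```text
clock: 4.0
ee_pos: [0.4413, -0.2988, 0.2543]
ee_rot: [[-0.897, 0.442, 0.0], [0.442, 0.897, 0.0], [-0.0, 0.0, -1.0]]
contact_force: [-0.2, -0.4, 0.3]
width: 0.999
```

```bash
python3 - <<'E'
from h import *
s=robot.sense();w=robot.grab_frame("wrist");save(w,"w2.png")
import pickle;pickle.dump((w,s),open("w2.pkl","wb"));print(s["ee_pos"])
for n in ["punch","rest","punch_tip"]:
  for d in robot.look_for(w,n)[:3]: print(n,d["p"],np.round(d["rect"]))
E
```

```text
[ 0.44129845 -0.2987604   0.25426395]
punch 0.6 [172. 189. 197. 288.]
punch 0.57 [265. 145. 346. 236.]
punch 0.57 [278.   4. 298. 114.]
rest 0.64 [256. 149. 345. 238.]
punch_tip 0.89 [176. 192. 200. 286.]
punch_tip 0.63 [267. 146. 342. 233.]
punch_tip 0.63 [280.   0. 297. 112.]
```

View pics/w2.png

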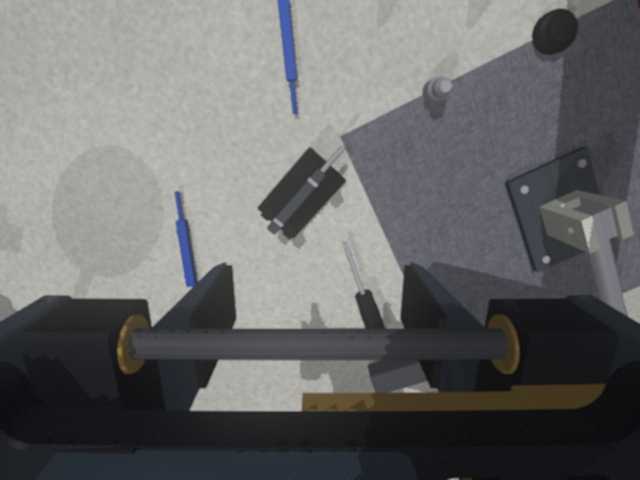

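In w2 the steel punch lies in the rest, with its tip at about (343,147), shoulder (316,183) and tail (273,231). The bracket's base corners show at (507,184), (586,148) and (538,271). The blue ones are at (183,240) and (289,60).

```bash
cat > b.py <<'E'
from h import *
import pickle
w1,s1=pickle.load(open("w1.pkl","rb"));w2,s2=pickle.load(open("w2.pkl","rb"))
tip=onz(w2,[343,147],.042,s2)[0];tl=onz(w2,[273,231],.044,s2)[0]
d=tip-tl;print("tip",tip,"tail",tl,"len",np.hypot(*d[:2]),"yaw of punch y vs world y",np.degrees(np.arctan2(-d[0],d[1])))
c1=onz(w1,[[275,232],[337,203],[371,272]],.012,s1);c2=onz(w2,[[507,184],[586,148],[538,271]],.012,s2)
for c in (c1,c2):
  e=c[1]-c[0];g=c[2]-c[1] if c is c1 else c[2]-c[0]
  print(np.round(c[:,:2],4),"y-edge",np.hypot(*e[:2]),np.degrees(np.arctan2(-e[0],e[1])),"x-edge",np.hypot(*g[:2]),np.degrees(np.arctan2(g[1],g[0])))
print("dish",onz(w1,[[411,45],[536,74],[463,124]],.022,s1))
E
python3 b.py
```

```text
tip [ 0.39096911 -0.24311383  0.042     ] tail [ 0.44015721 -0.35539507  0.044     ] len 0.1225828217961653 yaw of punch y vs world y 23.657236769637098
[[ 0.5193 -0.0774]
 [ 0.5206  0.0202]
 [ 0.6367  0.021 ]] y-edge 0.09760893628749691 -0.7774239350995482 x-edge 0.11606950342275332 0.4046678682176826
[[ 0.5193 -0.0813]
 [ 0.52    0.0177]
 [ 0.6474 -0.0781]] y-edge 0.09894428366621227 -0.37053914369074636 x-edge 0.12808371220179463 1.418922281137317
dish [[0.38240498 0.18491827 0.022     ]
 [0.48072228 0.3142538  0.022     ]
 [0.49713087 0.21072255 0.022     ]]
```

Request:
apply_moves --series '[{"slide":[-5,-4,-14],"rotation":[0,0,-0.17],"gripper":100},{"slide":[-10,-8,-28],"rotation":[0,0,-0.34],"gripper":100},{"slide":[-15,-12,-42],"rotation":[0,0,-0.51],"gripper":100},{"slide":[-19,-15,-54],"rotation":[0,0,-0.67],"gripper":100},{"slide":[-19,-15,-84],"rotation":[0,0,-0.698],"gripper":60},{"slide":[-19,-15,-104],"rotation":[0,0,-0.698],"gripper":60},{"slide":[-19,-15,-104],"rotation":[0,0,-0.698],"gripper":60},{"slide":[-19,-15,-104],"rotation":[0,0,-0.698],"gripper":60}]'

```text
clock: 5.2
ee_pos: [0.4228, -0.3131, 0.1515]
ee_rot: [[-0.405, 0.914, 0.001], [0.914, 0.405, -0.001], [-0.002, 0.001, -1.0]]
contact_force: [0.5, -0.2, 0.2]
width: 0.609
```

```bash
python3 - <<'E'
from h import *
s=robot.sense();w=robot.grab_frame("wrist");print(s["ee_pos"],np.round(s["ee_rot"],3))
import pickle;pickle.dump((w,s),open("w3.pkl","wb"))
im=w["img"][:,:,::-1].copy()
R=np.array(s["ee_rot"]);p=np.array(s["ee_pos"])
# predicted punch from estimate
c=np.array([.422,-.314,0]);d=np.array([-.4013,.916,0]);x=np.array([.916,.4013,0])
for l,z,h in [(-45,.046,6),(45,.046,6),(45,.043,3),(81,.043,3)]:
  for sg in (-1,1):
    u=proj(w,c+d*l/1e3+x*sg*h/1e3+[0,0,z],s)[0];print(l,sg,np.round(u,1));cv2.circle(im,tuple(int(round(v)) for v in u),2,(0,0,255),-1)
cv2.imwrite("pics/w3.png",im)
E
```

```text
[ 0.4228402  -0.31306081  0.15151978] [[-0.405  0.914  0.001]
 [ 0.914  0.405 -0.001]
 [-0.002  0.001 -1.   ]]
-45 -1 [309.2 286.4]
-45 1 [322.8 286.4]
45 -1 [308.8 183.8]
45 1 [323.7 183.9]
45 -1 [312.6 183.3]
45 1 [320.  183.3]
81 -1 [312.6 137.3]
81 1 [320.2 137.3]
```

View pics/w3.png

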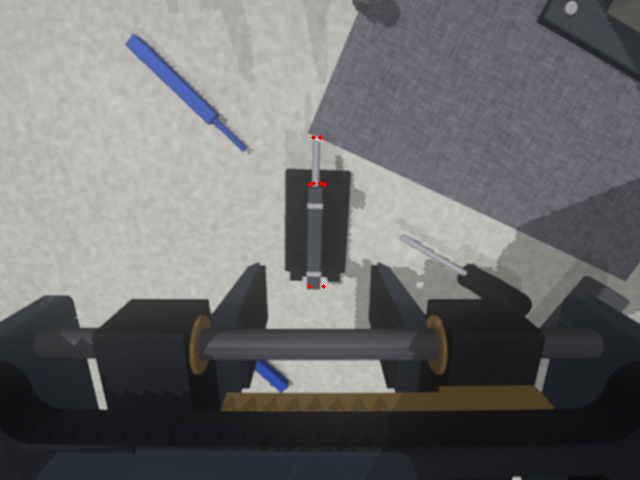

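Predicted and seen punch agree to about 2 px (seen tail (313,289), shoulder (315,186)). I'll descend and grip it.

Request:
apply_moves --series '[{"slide":[-1,-3,-40],"rotation":[0,0,-0.018],"gripper":60},{"slide":[-1,-3,-80],"rotation":[0,0,-0.018],"gripper":60},{"slide":[-1,-3,-115],"rotation":[0,0,-0.018],"gripper":60},{"slide":[-1,-3,-130],"rotation":[0,0,-0.018],"gripper":60},{"slide":[-1,-3,-130.5],"rotation":[0,0,-0.018],"gripper":60},{"slide":[-1,-3,-130.5],"rotation":[0,0,-0.018],"gripper":30},{"slide":[-1,-3,-130.5],"rotation":[0,0,-0.018],"gripper":15},{"slide":[-1,-3,-130.5],"rotation":[0,0,-0.018],"gripper":5},{"slide":[-1,-3,-130.5],"rotation":[0,0,-0.018],"gripper":0},{"slide":[-1,-3,-130.5],"rotation":[0,0,-0.018],"gripper":0},{"slide":[-1,-3,-130.5],"rotation":[0,0,-0.018],"gripper":0}]' --newtons 50

```text
clock: 6.62
ee_pos: [0.4219, -0.3163, 0.0213]
ee_rot: [[-0.388, 0.922, 0.002], [0.922, 0.388, -0.002], [-0.002, 0.001, -1.0]]
contact_force: [0.2, 0.6, 5.3]
width: 0.128
```

Request:
apply_moves --series '[{"slide":[0,0,25],"rotation":[0,0,0],"gripper":0},{"slide":[0,0,70],"rotation":[0,0,0],"gripper":0},{"slide":[15,14,105],"rotation":[0,0,0],"gripper":0},{"slide":[50,44,105],"rotation":[0,0,-0.1],"gripper":0},{"slide":[90,80,105],"rotation":[0,0,-0.2],"gripper":0},{"slide":[130,110,105],"rotation":[0,0,-0.3],"gripper":0},{"slide":[155,130,105],"rotation":[0,0,-0.39],"gripper":0},{"slide":[162,136,80],"rotation":[0,0,-0.398],"gripper":0},{"slide":[162,136,50],"rotation":[0,0,-0.398],"gripper":0},{"slide":[162,136,42],"rotation":[0,0,-0.398],"gripper":0},{"slide":[162,136,42],"rotation":[0,0,-0.398],"gripper":0},{"slide":[162,136,42],"rotation":[0,0,-0.398],"gripper":0}]'

```text
clock: 8.12
ee_pos: [0.5844, -0.1807, 0.0644]
ee_rot: [[-0.001, 1.0, 0.002], [1.0, 0.001, -0.003], [-0.003, 0.002, -1.0]]
contact_force: [-0.7, -0.5, -1.3]
width: 0.13
```

```bash
python3 - <<'E'
from h import *
s=robot.sense();w=robot.grab_frame("wrist");print(s["ee_pos"],np.round(s["ee_rot"],4),s["width"])
import pickle;pickle.dump((w,s),open("w4.pkl","wb"))
im=w["img"][:,:,::-1].copy()
R=np.array(s["ee_rot"]);p=np.array(s["ee_pos"])-19e-3*R[:,2]
for l,z,h in [(45,6,6),(45,3,3),(81,3,3)]:
  for sg in (-1,1): print("punch",l,np.round(proj(w,p+R@(np.array([l,sg*h,-z])/1e3),s)[0],1))
B=np.array([.584,-.031,0])
for q in [(-20,-24,84),(20,-24,84),(-20,-12,84),(20,-12,84),(-20,24,84),(20,24,84),(-65,-50,12),(-65,50,12),(65,-50,12),(65,50,12)]: print("br",q,np.round(proj(w,B+np.array(q)/1e3,s)[0],1))
cv2.imwrite("pics/w4.png",cv2.resize(im[0:300,170:550],None,fx=2,fy=2,interpolation=3))
E
```

```text
[ 0.58443337 -0.18068892  0.06437676] [[-6.0e-04  1.0e+00  2.2e-03]
 [ 1.0e+00  6.0e-04 -3.0e-03]
 [-3.0e-03  2.2e-03 -1.0e+00]] 0.13046197122921063
punch 45 [303.7 223.5]
punch 45 [331.  223.5]
punch 45 [310.7 221.9]
punch 45 [324.  221.9]
punch 81 [310.2 138.5]
punch 81 [324.5 138.5]
br (-20, -24, 84) [265.3  20.3]
br (20, -24, 84) [367.7  20.4]
br (-20, -12, 84) [264.1 -14.8]
br (20, -12, 84) [368.8 -14.6]
br (-20, 24, 84) [ 260.4 -128.7]
br (20, 24, 84) [ 372.4 -128.5]
br (-65, -50, 12) [210.7 105.7]
br (-65, 50, 12) [196.2 -89.8]
br (65, -50, 12) [422.8 105.8]
br (65, 50, 12) [437.2 -89.4]
```

View pics/w4.png

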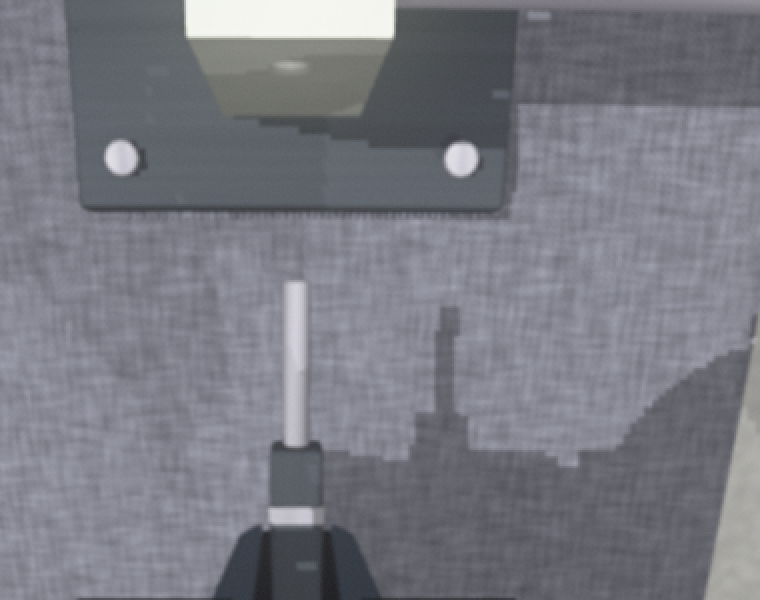

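w4 (2x crop) shows the held punch: nose tip at crop (295,281), shoulder at row 445, hole at (290,66). The cheek's top edge spans 185 to 395 at row 38. The bracket's yaw is about 0 and the punch needs about -1 mm in x. The gap to the face is about 46 mm for the tip and 82 mm for the shoulder.

Request:
apply_moves --series '[{"slide":[-1,0,-10],"rotation":[0,0,0],"gripper":0},{"slide":[-1,0,-21],"rotation":[0,0,0],"gripper":0},{"slide":[-1,10,-21],"rotation":[0,0,0],"gripper":0},{"slide":[-1,25,-21],"rotation":[0,0,0],"gripper":0},{"slide":[-1,38,-21],"rotation":[0,0,0],"gripper":0},{"slide":[-1,38,-21],"rotation":[0,0,0],"gripper":0}]'

```text
clock: 8.93
ee_pos: [0.5835, -0.1413, 0.0437]
ee_rot: [[-0.002, 1.0, 0.003], [1.0, 0.002, -0.003], [-0.003, 0.003, -1.0]]
contact_force: [1.1, -0.5, -1.8]
width: 0.126
```

```bash
python3 - <<'E'
from h import *
s=robot.sense();w=robot.grab_frame("wrist");print(s["ee_pos"],np.round(s["ee_rot"],4),s["contact_force"])
a=cv2.resize(w["img"][60:260,220:420,::-1],(600,600),interpolation=3)
cv2.imwrite("pics/w5.png",a)
B=np.array([.5835,-.0305,0]);R=np.array(s["ee_rot"]);p=np.array(s["ee_pos"])-19e-3*R[:,2]
pr=lambda P:np.round((proj(w,P,s)[0]-[220,60])*3,0)
print("tip",pr(p+R@[.081,0,-.003]),"hole",pr(B+[0,-.024,.062]),"top",[pr(B+[x,-.024,.084]) for x in(-.02,.02)],"plate",[pr(B+[x,-.05,.012]) for x in(-.065,.065)])
E
```

```text
[ 0.58354451 -0.14131431  0.04366393] [[-0.0021  1.      0.0025]
 [ 1.      0.0021 -0.0031]
 [-0.0031  0.0025 -1.    ]] [ 1.07486337 -0.50815733 -1.75312795]
tip [292. 235.] hole [293. 193.] top [array([128., 188.]), array([459., 189.])] plate [array([-40., 340.]), array([625., 341.])]
```

View pics/w5.png

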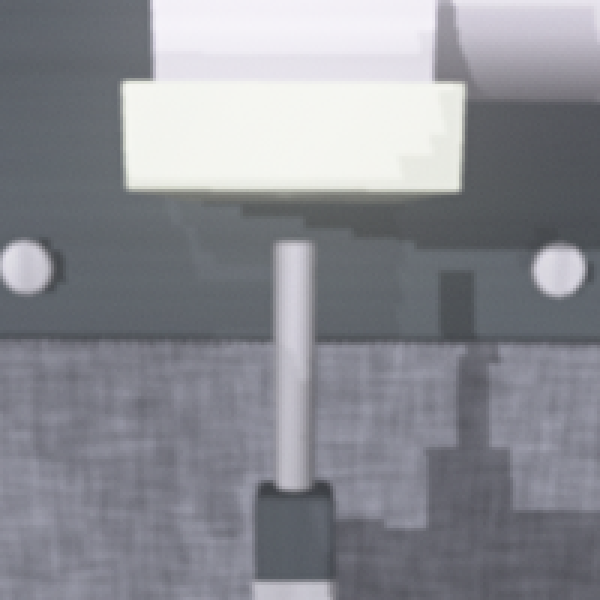

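In w5 (3x crop) the nose (centre col 294) is aligned with the cheek's centre (294.5), and the gap is about 6.5 mm. I'll go in gently.

Request:
apply_moves --series '[{"slide":[0,4,-0.3],"rotation":[0,0,0],"gripper":0},{"slide":[0,7,-0.3],"rotation":[0,0,0],"gripper":0},{"slide":[0,9,-0.3],"rotation":[0,0,0],"gripper":0},{"slide":[0,11,-0.3],"rotation":[0,0,0],"gripper":0},{"slide":[0,11,-0.3],"rotation":[0,0,0],"gripper":0}]' --newtons 60

```text
clock: 9.6
ee_pos: [0.5836, -0.131, 0.0433]
ee_rot: [[-0.002, 1.0, 0.003], [1.0, 0.002, -0.003], [-0.003, 0.003, -1.0]]
contact_force: [0.8, 0.2, -0.7]
width: 0.125
```

Request:
apply_moves --series '[{"slide":[0,3,0],"rotation":[0,0,0],"gripper":0},{"slide":[0,6,0],"rotation":[0,0,0],"gripper":0},{"slide":[0,8,0],"rotation":[0,0,0],"gripper":0},{"slide":[0,10,0],"rotation":[0,0,0],"gripper":0},{"slide":[0,12,0],"rotation":[0,0,0],"gripper":0},{"slide":[0,12,0],"rotation":[0,0,0],"gripper":0}]'

```text
clock: 10.35
ee_pos: [0.5839, -0.1199, 0.0435]
ee_rot: [[-0.002, 1.0, 0.003], [1.0, 0.002, -0.005], [-0.005, 0.003, -1.0]]
contact_force: [-1.1, -7.9, -1.4]
width: 0.128
```

Request:
apply_moves --series '[{"slide":[0,2,0],"rotation":[0,0,0],"gripper":0},{"slide":[0,4,0],"rotation":[0,0,0],"gripper":0},{"slide":[0,6,0],"rotation":[0,0,0],"gripper":0},{"slide":[0,8,0],"rotation":[0,0,0],"gripper":0},{"slide":[0,10,0],"rotation":[0,0,0],"gripper":0},{"slide":[0,12,0],"rotation":[0,0,0],"gripper":0},{"slide":[0,13,0],"rotation":[0,0,0],"gripper":0}]'

```text
clock: 11.22
ee_pos: [0.5845, -0.1084, 0.0437]
ee_rot: [[-0.002, 1.0, 0.005], [1.0, 0.002, -0.007], [-0.007, 0.004, -1.0]]
contact_force: [-0.1, -13.3, -1.8]
width: 0.124
```

```bash
python3 - <<'E'
from h import *
s=robot.sense();w=robot.grab_frame("wrist");print(s["ee_pos"],np.round(s["ee_rot"],4),s["contact_force"],s["torque"])
save(w,"w6.png",(220,30,420,230),3)
E
```

```text
[ 0.58448815 -0.10837861  0.04374215] [[-0.0024  1.      0.0045]
 [ 1.      0.0024 -0.007 ]
 [-0.007   0.0045 -1.    ]] [ -0.14180211 -13.30514123  -1.77169902] [-2.56651235  0.15996626  0.01767368]
```

View pics/w6.png

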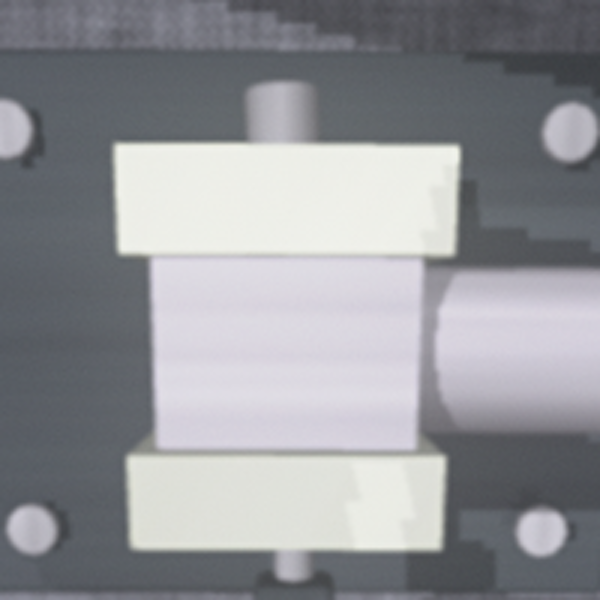

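The pin is emerging (w6 crop rows 82 to 143, about 10 mm). The shoulder at row 578 is still about 9 mm short of the cheek.

Request:
apply_moves --series '[{"slide":[-0.5,2,0],"rotation":[0.003,0,0],"gripper":0},{"slide":[-0.5,4,0],"rotation":[0.003,0,0],"gripper":0},{"slide":[-0.5,6,0],"rotation":[0.003,0,0],"gripper":0},{"slide":[-0.5,7,0],"rotation":[0.003,0,0],"gripper":0},{"slide":[-0.5,8,0],"rotation":[0.003,0,0],"gripper":0},{"slide":[-0.5,8,0],"rotation":[0.003,0,0],"gripper":0}]'

```text
clock: 12.02
ee_pos: [0.5844, -0.1015, 0.0438]
ee_rot: [[-0.002, 1.0, 0.005], [1.0, 0.003, -0.006], [-0.006, 0.005, -1.0]]
contact_force: [-0.1, -11.6, -2.6]
width: 0.13
```

```bash
python3 - <<'E'
from h import *
s=robot.sense();w=robot.grab_frame("wrist");print(s["ee_pos"],s["contact_force"])
im=w["img"][:,:,::-1]
pr=lambda P:(proj(w,P,s)[0]-[220,30])*3
for z in (.062,.068,.084): print(z,"front face",pr([.5837,-.0545,z]),"rear face",pr([.5837,-.0065,z]))
print("pin end @ stand-out 18,20,22 (z.064)",[pr([.5837,-.0065+k/1e3,.064])[1] for k in (16,18,20,22)])
R=np.array(s["ee_rot"]);p=np.array(s["ee_pos"])-19e-3*R[:,2];print("shoulder",pr(p+R@[.0445,0,-.006]))
save(w,"w7.png",(220,30,420,230),3)
E
```

```text
[ 0.58440192 -0.10145845  0.04382076] [ -0.08094011 -11.64523794  -2.62991077]
0.062 front face [288.8963543  558.05861271] rear face [289.32376049 221.9759096 ]
0.068 front face [288.9065306  567.50563901] rear face [289.35249873 218.32353675]
0.084 front face [288.93799815 596.59754487] rear face [289.4423476  206.90877935]
pin end @ stand-out 18,20,22 (z.064) [np.float64(93.19743090964974), np.float64(76.71687579268144), np.float64(60.11629736070333), np.float64(43.395160857935025)]
shoulder [292.01116777 583.78805218]
```

View pics/w7.png

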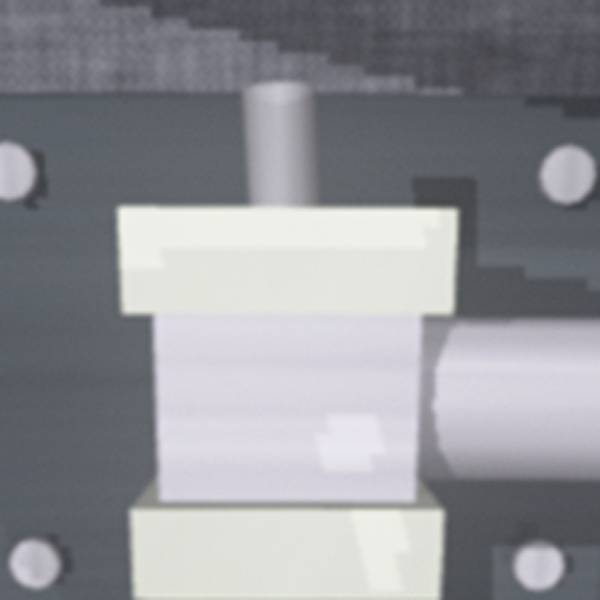

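The pin stands about 18 mm out (end at crop row 82) and the shoulder is about 2 mm short of the cheek. I'll go 1 mm further, then withdraw.

Request:
apply_moves --series '[{"slide":[0,0.7,0],"rotation":[0,0,0],"gripper":0},{"slide":[0,1.2,0],"rotation":[0,0,0],"gripper":0},{"slide":[0,1.2,0],"rotation":[0,0,0],"gripper":0}]'

```text
clock: 12.45
ee_pos: [0.5846, -0.1014, 0.0439]
ee_rot: [[-0.003, 1.0, 0.006], [1.0, 0.003, -0.007], [-0.007, 0.006, -1.0]]
contact_force: [0.0, -11.4, -3.2]
width: 0.128
```

Request:
apply_moves --series '[{"slide":[-0.5,-5,-0.3],"rotation":[0,0,0],"gripper":0},{"slide":[-0.5,-15,-0.3],"rotation":[0,0,0],"gripper":0},{"slide":[-0.5,-30,-0.3],"rotation":[0,0,0],"gripper":0},{"slide":[-0.5,-50,-0.3],"rotation":[0,0,0],"gripper":0},{"slide":[-0.5,-65,0],"rotation":[0,0,0],"gripper":0},{"slide":[-0.5,-75,20],"rotation":[0,0,0],"gripper":0},{"slide":[-0.5,-80,60],"rotation":[0,0,0],"gripper":0},{"slide":[-0.5,-80,84],"rotation":[0,0,0],"gripper":0},{"slide":[-0.5,-80,84],"rotation":[0,0,0],"gripper":0}]'

```text
clock: 13.58
ee_pos: [0.5851, -0.1827, 0.1297]
ee_rot: [[-0.002, 1.0, 0.009], [1.0, 0.002, -0.009], [-0.009, 0.009, -1.0]]
contact_force: [0.1, 0.3, -1.5]
width: 0.127
```

```bash
python3 - <<'E'
from h import *
import pickle
w4,_=pickle.load(open("w4.pkl","rb"));w=robot.grab_frame("wrist")
for f in (w4,w):
  g=f["img"].mean(2); print(np.round(g[130:150,316:320].mean(1)),np.round(g[215:230,316:320].mean(1)))
  print([np.round(g[r-1:r+2,305:331].mean(0)) for r in (146,215)])
E
```

```text
[133. 139. 139. 137. 135. 133. 129. 127. 127. 135. 160. 190. 207. 211.
 210. 210. 210. 210. 211. 209.] [189. 189. 188. 188. 189. 188. 189. 176. 135.  91.  80.  90.  94.  97.
  98.]
[array([136., 138., 144., 144., 139., 136., 147., 165., 182., 195., 203.,
       209., 212., 212., 208., 201., 190., 175., 153., 138., 138., 145.,
       145., 142., 138., 139.]), array([140., 142., 144., 144., 142., 140., 147., 165., 183., 193., 196.,
       196., 192., 187., 181., 171., 159., 142., 127., 123., 133., 144.,
       150., 152., 146., 144.])]
[135. 134. 132. 130. 131. 131. 130. 129. 129. 136. 155. 182. 198. 202.
 202. 201. 201. 202. 202. 202.] [180. 180. 182. 181. 180. 182. 181. 168. 130.  87.  77.  86.  91.  92.
  94.]
[array([142., 139., 140., 143., 141., 137., 142., 158., 174., 186., 194.,
       200., 203., 204., 199., 192., 183., 168., 147., 127., 123., 131.,
       135., 134., 132., 134.]), array([139., 138., 139., 139., 138., 139., 144., 159., 174., 184., 188.,
       187., 184., 178., 172., 164., 154., 138., 124., 124., 136., 145.,
       145., 142., 139., 142.])]
```

Request:
apply_moves --series '[{"slide":[-20,-17,0],"rotation":[0.002,0.002,0.05],"gripper":0},{"slide":[-50,-42,0],"rotation":[0.004,0.004,0.15],"gripper":0},{"slide":[-85,-70,0],"rotation":[0.007,0.007,0.25],"gripper":0},{"slide":[-120,-98,0],"rotation":[0.007,0.007,0.35],"gripper":0},{"slide":[-150,-123,0],"rotation":[0.007,0.007,0.396],"gripper":0},{"slide":[-163,-134,-10],"rotation":[0.007,0.007,0.396],"gripper":0},{"slide":[-163,-134,-40],"rotation":[0.007,0.007,0.396],"gripper":0},{"slide":[-163,-134,-60],"rotation":[0.007,0.007,0.396],"gripper":0},{"slide":[-163,-134,-60],"rotation":[0.007,0.007,0.396],"gripper":0},{"slide":[-163,-134,-60],"rotation":[0.007,0.007,0.396],"gripper":0}]'

```text
clock: 14.88
ee_pos: [0.4215, -0.316, 0.0683]
ee_rot: [[-0.388, 0.922, 0.001], [0.922, 0.388, 0.001], [0.001, 0.001, -1.0]]
contact_force: [0.5, 0.4, -1.6]
width: 0.127
```

The punch has not shifted in the hand, since the pixel profiles are identical. I'll lower it, release and rise.

Request:
apply_moves --series '[{"slide":[0.4,-0.2,-15],"rotation":[-0.002,0.001,0],"gripper":0},{"slide":[0.4,-0.2,-30],"rotation":[-0.002,0.001,0],"gripper":0},{"slide":[0.4,-0.2,-40],"rotation":[-0.002,0.001,0],"gripper":0},{"slide":[0.4,-0.2,-45],"rotation":[-0.002,0.001,0],"gripper":0},{"slide":[0.4,-0.2,-46.8],"rotation":[-0.002,0.001,0],"gripper":0},{"slide":[0.4,-0.2,-46.8],"rotation":[-0.002,0.001,0],"gripper":0}]'

```text
clock: 15.62
ee_pos: [0.422, -0.3163, 0.0217]
ee_rot: [[-0.388, 0.922, 0.0], [0.922, 0.388, -0.001], [-0.001, -0.0, -1.0]]
contact_force: [0.3, -0.0, -0.6]
width: 0.123
```

Request:
apply_moves --series '[{"slide":[0,0,0],"rotation":[0,0,0],"gripper":20},{"slide":[0,0,0],"rotation":[0,0,0],"gripper":40},{"slide":[0,0,0],"rotation":[0,0,0],"gripper":50},{"slide":[0,0,0],"rotation":[0,0,0],"gripper":50},{"slide":[0,0,20],"rotation":[0,0,0],"gripper":50},{"slide":[0,0,60],"rotation":[0,0,0],"gripper":50},{"slide":[0,0,110],"rotation":[0,0,0],"gripper":50},{"slide":[0,0,150],"rotation":[0,0,0],"gripper":50},{"slide":[0,0,150],"rotation":[0,0,0],"gripper":50}]'

```text
clock: 16.75
ee_pos: [0.4232, -0.3175, 0.1745]
ee_rot: [[-0.388, 0.922, 0.004], [0.922, 0.388, -0.005], [-0.006, 0.002, -1.0]]
contact_force: [-0.5, -1.2, 0.2]
width: 0.499
```

```bash
python3 - <<'E'
from h import *
s=robot.sense();w=robot.grab_frame("wrist");print(s["ee_pos"])
a=cv2.resize(w["img"][90:330,220:420,::-1],(400,480),interpolation=3)
g=robot.grab_frame("side");b=cv2.resize(g["img"][140:220,320:400,::-1],(400,480),interpolation=3)
cv2.imwrite("pics/w8.png",np.hstack([a,b]))
E
```

```text
[ 0.42323317 -0.31745086  0.17446871]
```

View pics/w8.png

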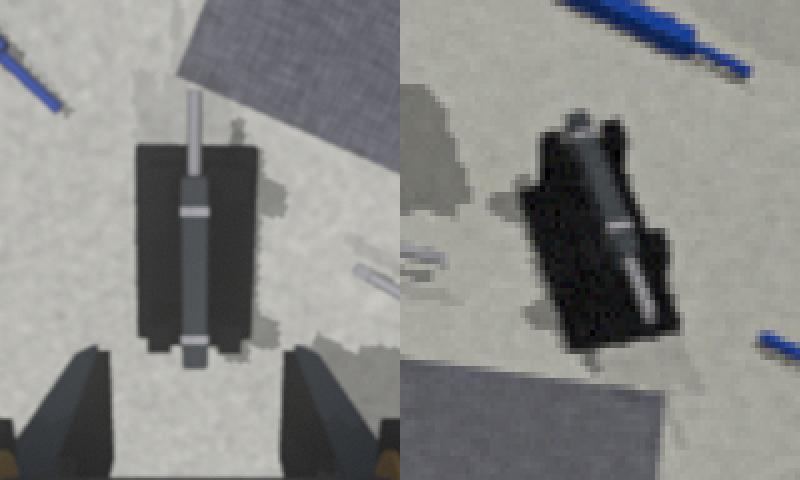

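w8 shows the punch lying back in both notches, nose end as before: tip at (195,92), body from (195,180) to (195,366). Next I'll move above the protruding pin.

Request:
apply_moves --series '[{"slide":[20,42,0],"rotation":[0.005,0.004,-0.05],"gripper":50},{"slide":[45,92,0],"rotation":[0.005,0.004,-0.13],"gripper":50},{"slide":[70,142,0],"rotation":[0.005,0.004,-0.21],"gripper":50},{"slide":[95,192,0],"rotation":[0.005,0.004,-0.29],"gripper":50},{"slide":[120,242,0],"rotation":[0.005,0.004,-0.37],"gripper":50},{"slide":[145,292,0],"rotation":[0.005,0.004,-0.396],"gripper":50},{"slide":[160,325,-10],"rotation":[0.005,0.004,-0.396],"gripper":50},{"slide":[160,332,-30],"rotation":[0.005,0.004,-0.396],"gripper":50},{"slide":[160,332,-40],"rotation":[0.005,0.004,-0.396],"gripper":50},{"slide":[160,332,-40],"rotation":[0.005,0.004,-0.396],"gripper":50}]'

```text
clock: 18.1
ee_pos: [0.581, 0.0153, 0.1303]
ee_rot: [[-0.002, 1.0, -0.006], [1.0, 0.002, 0.004], [0.004, -0.006, -1.0]]
contact_force: [-0.0, -0.2, 0.5]
width: 0.501
```

```bash
python3 - <<'E'
from h import *
s=robot.sense();w=robot.grab_frame("wrist");print(s["ee_pos"],np.round(s["ee_rot"],4))
for l in (16,18,20): print(l,proj(w,np.array([.5837,-.0065+l/1e3,.062]),s)[0])
for d in robot.look_for(w,"pin")[:3]: print("pin",d)
for c in("scene","side"):
  f=robot.grab_frame(c)
  for l in (0,18): print(c,proj(f,np.array([.5837,-.0065+l/1e3,.062]))[0])
  for d in robot.look_for(f,"pin")[:2]: print("pin",d)
a=cv2.resize(w["img"][190:390,220:420,::-1],(400,400),interpolation=3)
b=cv2.resize(f["img"][210:290,240:320,::-1],(400,400),interpolation=3)
cv2.imwrite("pics/w9.png",np.hstack([a,b]))
E
```

```text
[0.58098646 0.01528809 0.13028004] [[-0.0018  1.     -0.0057]
 [ 1.      0.0019  0.0044]
 [ 0.0044 -0.0057 -1.    ]]
16 [321.81370267 259.30505317]
18 [321.82765945 256.76484242]
20 [321.84166799 254.21310756]
pin {'rect': [312.2, 258.5, 327.5, 283.8], 'p': 0.7}
scene [388.17743658 263.21421345]
scene [393.40381827 258.5530012 ]
side [272.38223758 252.67355863]
side [270.61602451 259.24847638]
pin {'rect': [272.6, 251.5, 274.7, 262.1], 'p': 0.51}
```

Request:
apply_moves --series '[{"slide":[2,-2.5,-20],"rotation":[-0.004,-0.005,0],"gripper":50},{"slide":[2,-2.5,-45],"rotation":[-0.004,-0.005,0],"gripper":50},{"slide":[2,-2.5,-65],"rotation":[-0.004,-0.005,0],"gripper":50},{"slide":[2,-2.5,-80],"rotation":[-0.004,-0.005,0],"gripper":50},{"slide":[2,-2.5,-84],"rotation":[-0.004,-0.005,0],"gripper":40},{"slide":[2,-2.5,-84],"rotation":[-0.004,-0.005,0],"gripper":30}]' --newtons 20

```text
clock: 19.15
ee_pos: [0.5844, 0.0128, 0.0484]
ee_rot: [[-0.002, 1.0, 0.003], [1.0, 0.002, 0.0], [0.0, 0.003, -1.0]]
contact_force: [-0.8, -0.4, 0.6]
width: 0.32
```

Request:
apply_moves --series '[{"slide":[0,0,0],"rotation":[0,0,0],"gripper":20},{"slide":[0,0,0],"rotation":[0,0,0],"gripper":10},{"slide":[0,0,0],"rotation":[0,0,0],"gripper":0},{"slide":[0,0,0],"rotation":[0,0,0],"gripper":0},{"slide":[0,0,0],"rotation":[0,0,0],"gripper":0}]'

```text
clock: 19.77
ee_pos: [0.5841, 0.013, 0.0485]
ee_rot: [[-0.002, 1.0, 0.003], [1.0, 0.002, 0.0], [0.0, 0.003, -1.0]]
contact_force: [-4.8, 1.8, 5.5]
width: 0.104
```

The jaws closed to about 10 mm, so the pin is held. I'll grip harder and draw it straight out.

Request:
apply_moves --series '[{"slide":[-0.5,0,0],"rotation":[0,0,0],"gripper":0},{"slide":[-0.5,0,0],"rotation":[0,0,0],"gripper":0},{"slide":[-0.5,2,0],"rotation":[0,0,0],"gripper":0},{"slide":[-0.5,5,0],"rotation":[0,0,0],"gripper":0},{"slide":[-0.5,8,0],"rotation":[0,0,0],"gripper":0},{"slide":[-0.5,11,0],"rotation":[0,0,0],"gripper":0},{"slide":[-0.5,14,0],"rotation":[0,0,0],"gripper":0},{"slide":[-0.5,18,0],"rotation":[0,0,0],"gripper":0},{"slide":[-0.5,23,0],"rotation":[0,0,0],"gripper":0},{"slide":[-0.5,28,0],"rotation":[0,0,0],"gripper":0},{"slide":[-0.5,32,0],"rotation":[0,0,0],"gripper":0}]' --newtons 60

```text
clock: 21.15
ee_pos: [0.5836, 0.0455, 0.0485]
ee_rot: [[-0.002, 1.0, 0.003], [1.0, 0.002, 0.0], [0.0, 0.003, -1.0]]
contact_force: [-0.2, -0.0, -0.5]
width: 0.083
```

```bash
python3 - <<'E'
from h import *
f=robot.grab_frame("wrist");s=robot.sense()
R=np.array(s["ee_rot"]);p=np.array(s["ee_pos"])
print(robot.look_for(f,"pin")[:2],"tcp-held pin pred, ends z+14mm:",[proj(f,p+R@[l,0,-.014],s)[0] for l in(-.03,0,.008)])
a=cv2.resize(f["img"][170:390,220:420,::-1],(400,440),interpolation=3)
g=robot.grab_frame("side");b=cv2.resize(g["img"][215:295,240:313,::-1],(400,440),interpolation=3)
cv2.imwrite("pics/w10.png",np.hstack([a,b]))
for z,n in ((.022,"dish"),):
  d=robot.look_for(g,n)[0];r=d["rect"];print(d,onz(g,[(r[0]+r[2])/2,(r[1]+r[3])/2],.015))
  import pickle
  w1,s1=pickle.load(open("w1.pkl","rb"));print(onz(w1,[[411,45],[536,74],[463,124],[487,0]],.022,s1)[:,:2])
E
```

```text
[{'rect': [307.8, 305.5, 325.0, 369.2], 'p': 0.82}] tcp-held pin pred, ends z+14mm: [array([317.44854943, 354.39775833]), array([317.42753755, 303.95460216]), array([317.4216618 , 289.59999282])]
{'rect': [292.2, 358.0, 366.7, 422.0], 'p': 0.87} [[0.42379273 0.25717504 0.015     ]]
[[0.38240498 0.18491827]
 [0.48072228 0.3142538 ]
 [0.49713087 0.21072255]
 [0.37668846 0.28496429]]
```

View pics/w10.png

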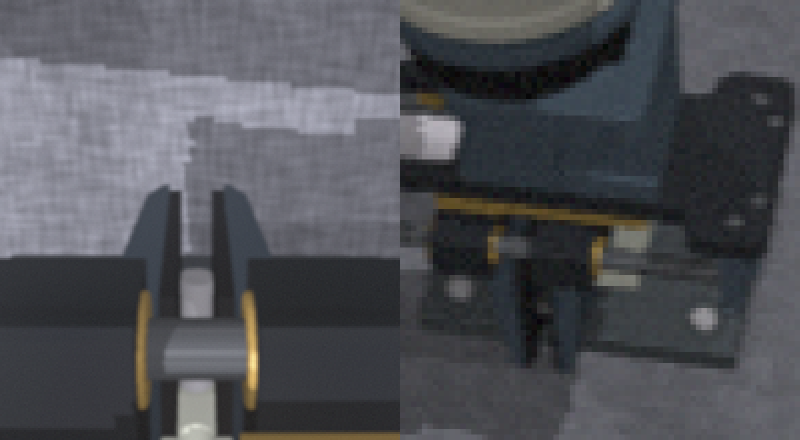

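w10 shows the pin held between the fingers, near end at crop (197,270). By geometry its inner end is about 19 mm clear of the bore. I'll carry it to the dish, centre about (0.428, 0.252).

Request:
apply_moves --series '[{"slide":[0,8,10],"rotation":[0,0,0],"gripper":0},{"slide":[0,15,40],"rotation":[0,0,0],"gripper":0},{"slide":[-15,40,60],"rotation":[0,0,0],"gripper":0},{"slide":[-45,80,60],"rotation":[0,0,0],"gripper":0},{"slide":[-75,120,60],"rotation":[0,0,0],"gripper":0},{"slide":[-105,160,60],"rotation":[0,0,0],"gripper":0},{"slide":[-135,200,60],"rotation":[0,0,0],"gripper":0},{"slide":[-155,223,60],"rotation":[0,0,0],"gripper":0},{"slide":[-155,223,40],"rotation":[0,0,0],"gripper":0},{"slide":[-155,223,30],"rotation":[0,0,0],"gripper":0},{"slide":[-155,223,30],"rotation":[0,0,0],"gripper":0}]'

```text
clock: 22.72
ee_pos: [0.4285, 0.2678, 0.0783]
ee_rot: [[-0.001, 1.0, 0.002], [1.0, 0.001, -0.0], [-0.0, 0.002, -1.0]]
contact_force: [0.6, -0.7, -0.5]
width: 0.085
```

```bash
python3 - <<'E'
from h import *
s=robot.sense();print(s["ee_pos"])
for c,z in (("scene",.015),("wrist",.022)):
  f=robot.grab_frame(c);r=robot.masks_of(f,"dish")
  for d in r[:1]:
    q=cv2.minAreaRect(np.argwhere(d["mask"])[:,::-1].astype(np.float32));b=cv2.boxPoints(q)
    print(c,d["p"],np.round(d["rect"]),"\n",np.round(onz(f,b,z,s)[:,:2],3),onz(f,[q[0]],z,s))
  print(robot.look_for(f,"pin")[:1])
E
```

```text
[0.42849251 0.26779943 0.07829228]
scene 0.56 [364. 174. 429. 218.] 
 [[0.376 0.175]
 [0.307 0.31 ]
 [0.476 0.336]
 [0.528 0.205]] [[0.42512092 0.25412725 0.015     ]]
[]
wrist 0.72 [209. 180. 404. 305.] 
 [[0.354 0.309]
 [0.481 0.32 ]
 [0.494 0.236]
 [0.354 0.222]] [[0.42120475 0.2742322  0.022     ]]
[{'rect': [306.5, 305.0, 325.1, 365.4], 'p': 0.93}]
```

Request:
apply_moves --series '[{"slide":[-4,0,-25],"rotation":[0,0,0],"gripper":0},{"slide":[-4,0,-50],"rotation":[0,0,0],"gripper":0},{"slide":[-4,0,-63],"rotation":[0,0,0],"gripper":0},{"slide":[-4,0,-70],"rotation":[0,0,0],"gripper":0},{"slide":[-4,0,-70],"rotation":[0,0,0],"gripper":0}]'

```text
clock: 23.65
ee_pos: [0.425, 0.268, 0.009]
ee_rot: [[-0.001, 1.0, 0.003], [1.0, 0.001, 0.001], [0.001, 0.003, -1.0]]
contact_force: [0.1, -0.0, -0.3]
width: 0.085
```

Request:
apply_moves --series '[{"slide":[0,0,0],"rotation":[0,0,0],"gripper":12},{"slide":[0,0,0],"rotation":[0,0,0],"gripper":18},{"slide":[0,0,0],"rotation":[0,0,0],"gripper":25},{"slide":[0,0,0],"rotation":[0,0,0],"gripper":25},{"slide":[0,0,15],"rotation":[0,0,0],"gripper":25},{"slide":[0,0,50],"rotation":[0,0,0],"gripper":25},{"slide":[0,0,100],"rotation":[0,0,0],"gripper":25},{"slide":[0,-40,150],"rotation":[0,0,0],"gripper":25},{"slide":[0,-80,200],"rotation":[0,0,0],"gripper":25},{"slide":[0,-80,200],"rotation":[0,0,0],"gripper":25}]'

```text
clock: 24.9
ee_pos: [0.4263, 0.1867, 0.213]
ee_rot: [[0.001, 1.0, 0.009], [1.0, -0.001, 0.002], [0.002, 0.009, -1.0]]
contact_force: [1.2, 0.5, -0.4]
width: 0.252
```

```bash
python3 - <<'E'
from h import *
s=robot.sense();print(s["ee_pos"],s["clock"])
f=robot.grab_frame("wrist")
for n in ("pin","dish","redring"):
  for d in robot.look_for(f,n)[:3]:
    r=d["rect"];print(n,round(d["p"],2),np.round(r),onz(f,[[r[0],r[1]],[r[2],r[3]]],.009,s)[:,:2].round(3).tolist())
f=robot.grab_frame("side")
for n in ("pin","punch","objective","focusknob","redring","petri","oil","screwdriver","slidebox"):
  print(n,[(round(d["p"],2),np.round(d["rect"]).tolist()) for d in robot.look_for(f,n)[:3]])
save(f,"end.png")
E
```

```text
[0.42633069 0.18667564 0.21296808] 24.9
pin 0.86 [310. 139. 317. 172.] [[0.42, 0.265], [0.428, 0.231]]
dish 0.75 [243.  83. 383. 213.] [[0.353, 0.32], [0.501, 0.186]]
redring 0.57 [281. 248. 301. 270.] [[0.386, 0.146], [0.409, 0.117]]
pin [(0.52, [326.0, 379.0, 331.0, 397.0])]
punch [(0.84, [391.0, 200.0, 444.0, 216.0])]
objective []
focusknob [(0.49, [357.0, 277.0, 373.0, 296.0])]
redring [(0.31, [324.0, 376.0, 334.0, 393.0])]
petri [(0.68, [220.0, 350.0, 248.0, 379.0])]
oil [(0.81, [168.0, 378.0, 190.0, 406.0])]
screwdriver [(0.66, [270.0, 169.0, 299.0, 180.0])]
slidebox [(0.86, [241.0, 156.0, 264.0, 190.0]), (0.73, [201.0, 228.0, 306.0, 280.0]), (0.18, [326.0, 378.0, 331.0, 398.0])]
```

```bash
python3 -c "
from station import robot
print(robot.close_job())"
```

```text
the job is handed in; nothing more can be done
None
```

The job is handed in at about 25 s of the 72 s allowed. I drove the pin out with the steel punch, laid the punch back in its rest, drew the pin and put it in the dish.

- **Driving the pin:** the nose went through the access hole, and the force readings I saw never passed about 13 N. I stopped with the shoulder about 2 mm short of the cheek. The pin then stood about 18 mm out. A last push of about 1 mm moved nothing, so it stayed just short of the 20 mm you mention.
- **Punch:** the camera view after release shows it in both notches, lying the way it was.
- **Pin:** I drew it straight out and released it in the dish from about 13 mm above the floor. My last wrist camera check finds it lying inside, about 34 mm long as measured, with the dish around it.
- **Other things:** in the last side picture, the focus knob, petri, oil, screwdriver and slide box were detected within a few pixels of where they began. The red ring was seen in the wrist picture, near its first position. The side picture's "red ring" was the pin, a wrong report.
- **Not confirmed:** the objective was not detected in the last picture. No move touched near it, but I could not check its place there. That picture also missed the steel punch and reported only a blue look-alike, so the punch's place rests on the earlier view.

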